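# Pack and close a split junction housing, and hold it pressed

## Task

Stand the blue relay and the black capacitor upright side by side, right down on the floor of the aluminium lower housing half on the spring stand (either end), then fit the yellow cover over them on the two dowels until its rim is flush all round. Press the closed housing down so that the spring bed sinks at least 5 mm, and finish while still holding the cover pressed there; do not let go. Leave the brass plug, the jar and the screwdriver where they are.

Things in the scene. Friction and masses are not known exactly. Their poses are not given: they have to be found in the camera images.
- stand: Dark steel base plate 110 x 190 x 10 mm of the spring stand, fixed to the bench; origin at the centre of its underside, long axis y, z up. On it rides a grey bed (100 x 175 x 6 mm) on springs that carries the aluminium lower housing half; the housing's axes are those of the stand.
- bed (a joint): How far the spring bed has sunk, m: 0 = up (rests there under the weight of everything), 0.009 = on its lower stop. Pushing down on the closed, loaded housing takes 2 to 4 N to start it moving and then 1.5 N more per mm: 9 to 12 N at 5 mm.
- cavity_floor (a point): Centre of the floor of the cavity of the lower half, 39 mm above the bench with the bed up; moves with the bed. The cavity is 40 mm (x) by 93 mm (y) and 10 mm deep, walls 6 mm thick at the sides and 5 mm at the y ends, so the components stand 38 mm out of it. The parts lie along y: relay 50 mm + capacitor 34 mm leaves 9 mm of play. Axes as the stand.
- parting (a point): Centre of the parting face (rim) of the lower half, 10 mm above the cavity floor (49 mm above the bench with the bed up). The half is 52 x 103 mm outside, with an ear 30 x 26 mm at each y end, level with the rim.
- dowel_left (a point): Tip of the brass dowel at y = +64.5 mm of the lower half, x = 0. Dowel 8 mm in diameter, standing 16 mm above the parting face, the last 6 mm a cone to 3 mm.
- dowel_right (a point): Tip of the other, equal dowel, at y = -64.5 mm, x = 0.
- cover: Yellow upper half, an upside-down box 52 x 103 mm outside (inside 46 x 97 mm, 43 mm deep), 47 mm high, with ears at both y ends (overall 155 mm along y), each with a 10 mm hole at y = +-64.5 mm through 10 mm thickness. Starts mouth down on the bench. Origin at the centre of its rim (underside); y along its length, z up. Half-turn symmetric: fits either way round.
- cover_grip (a point): Middle of the black handle bar on the cover, 80 mm above the cover's rim. The bar runs along the cover's y, 76 mm long, 16 mm wide (x), 22 mm high, with its underside 22 mm above the cover's roof. Axes as the cover.
- relay_center (a point): Centre (half-way up) of the blue relay, a block 34 mm (x) by 50 mm (y), 48 mm high, standing on the bench; brass contacts on its top. Grip the upper part so that the fingers clear the cavity walls. z up.
- capacitor_center (a point): Centre (half-way up) of the black capacitor, a cylinder 34 mm in diameter, 48 mm high, standing on the bench, aluminium disc on top. z up.
- plug: Bystander: brass round plug, 34 mm in diameter, 45 mm high. Origin under its centre.
- flux_jar: Bystander: small jar, 48 mm in diameter, 55 mm high. Origin under its centre.
- screwdriver: Bystander: screwdriver 180 mm long, lying on the bench along its x.
There are look-alikes about, which are no part of the job. Of the things shaped like the part that bears capacitor_center, the black one is meant.

How it is judged:
By the outcome, as a careful person would: the job done as asked, in the order asked, and still so for the second after the job is handed in, while the arm keeps its last pose, push and grip.
It also fails if it takes over 70 s, if anything falls off the work surface, if the arm or the gripper's body presses on something with over 40 N, if the wrist force passes 120 N, or if a joint passes its speed limit or range.

## Robot

A 6-joint arm with a two-finger parallel gripper is mounted at the origin on the work surface. World frame = base frame: x ahead of the robot, y to its left, z up, the work surface at z = 0. Lengths are in m, angles in rad, forces in N, time in s.
With the tool pointing down it reaches from about 0.325 to 0.775 m from the base axis. Payload 5.5 kg.
Tool frame: the origin (TCP) lies midway between the tips of the shut fingers; the grasp point (between the pads) lies 19 mm behind it (r.grip_depth is the distance from the TCP to the grasp point, in m); z points along the fingers, y is the direction in which the jaws open and shut (so a half turn about z gives the same grasp; the last joint's range is limited). The gripper opens to 88 mm and grips with 3 to 60 N. Pads are 20 mm wide; open, the fingers measure 115 mm over their backs; the gripper's body (75 mm by 178 mm) begins 61 mm behind the grasp point.
Start: joints at [1.27, 0.091, 1.231, -0, 1.82, -0.057], TCP at [0.145, 0.582, 0.223] pointing down, gripper open.
Joint ranges: [-2.87, 2.87], [-0.86, 2.18], [0.17, 2.46], [-1.51, 4.65], [0.06, 2.69], [-2.65, 2.65]. Speed limits (rad/s): [2.57, 2.57, 3.01, 3.14, 3.14, 3.14].

## Interface

Orientations are given as a 3x3 rotation matrix whose columns are the frame's x, y, z axes.
In Python, from bench import r, optics, ticket gives the robot as it stands. The module is installed in compiled form; this text tells all that it offers.
- The arm moves only by the tool step_arm, never from a script. Its argument "series" is one flat list of numbers, 7 for each row, row after row: the finger opening in mm, from 0 to 87.8, then the shift along the world's x, y, z in mm, then the turn, a rotation vector about the world's x, y, z in degrees. In form: [gripper, tx, ty, tz, rx, ry, rz, gripper, tx, ty, tz, rx, ry, rz, ...]. A call has 1 to 5 rows; each row is the pose to reach, as a shift and turn from the pose commanded when the call began; what a row does not reach only later rows make up. A row lasts 1/12 s, in which the tool goes at most 41.7 mm and 7.16 degrees, less where a joint would pass 70% of its speed; a pose out of reach is approached as far as the arm can. A call with a gripper value outside its range is refused whole. The fingers move at their own pace and stop on an object; "squeeze" is the grip in N (left out, the last holds). Time passes only in rows, so rows that repeat a pose let the fingers close. It gives the time, the measured TCP pose, the force and the opening at its end, in the units of the state.
- r.get_state(): the state, without advancing time (a new reading comes with each control period).
- optics.snapshot(name): name is "scene" or "side" or "wrist"; returns a dict with "color" (400x640x3 uint8, red, green, blue), "fovy" (degrees; the focal length in pixels is half the picture's height over the tangent of half this angle, whatever the lens; pixels are square), "cx", "cy" (the principal point, pixels), "k1" (the pictures are not rectified: a ray, as slopes to the right and down, at radius r is drawn at 1 + k1 r^2 times it, then the intrinsics apply), "rvec" (rotation vector, rad) and "tvec" (3), from world to camera coordinates, as OpenCV has them. Camera axes: x right, y down, z forward; pixel columns grow to the right and rows downward; lengths in m; the calibration is good to about 2 mm. A picture is of the moment at which its call begins. There is no depth.
- ticket.finish_job(): hands the job in, once; it reports no verdict.
The state is a dict: "clock": time; "qpos": joint angles; "qd": joint speeds; "effort": joint torques, N m; "ee_pos": TCP position; "tool_rot": TCP orientation; "contact_force": force on the tool from outside, world axes, zero at the start; "moment": the same for the moment, N m; "grip_width": finger opening in m.
Only numpy, scipy, OpenCV 4.12 (cv2) and the standard library are available. Lean on these libraries where they do the work, as an engineer would, in place of code of your own. Each camera call takes 0.05 s, during which the arm holds its last target. There are 200 camera calls.

## Working session

There is one attempt and no reset: what is moved stays moved. The work goes in short steps, Python scripts to look and compute and a tool call to move; the robot and the scene stay as the last step left them, time stands still between calls to the robot, and variables do not carry over. Pictures are saved under pics/ and viewed, about 8 in all and at most 12, crops included, and the job is handed in when it is done.

Besides the shell and the picture viewer there is one more tool, called after "Request:" by a JSON object that holds its "method" and its "body". step_arm: Moves the arm, as the interface text tells. Its arguments: {"type":"object","properties":{"series":{"type":"array","items":{"type":"number"}},"squeeze":{"type":"number"}},"required":["series"]}

```bash
mkdir -p pics; cat > h.py <<'E'
import numpy as np, cv2
from bench import r, optics, ticket
def cam(n):
    s=optics.snapshot(n); cv2.imwrite  # keep
    return s
def save(s,fn,crop=None,k=1):
    im=s["color"][:,:,::-1]
    if crop: x0,y0,x1,y1=crop; im=im[y0:y1,x0:x1]
    cv2.imwrite(fn,cv2.resize(im,None,fx=k,fy=k,interpolation=cv2.INTER_CUBIC))
def RT(s):
    R,_=cv2.Rodrigues(np.array(s["rvec"],float)); return R,np.array(s["tvec"],float).ravel()
def f(s): return 200/np.tan(np.radians(s["fovy"])/2)
def pix2w(s,u,v,z):
    R,t=RT(s); d=np.array([(u-s["cx"])/f(s),(v-s["cy"])/f(s)]); x=d.copy()
    for _ in range(30): x=d/(1+s["k1"]*(x@x))
    ray=R.T@np.array([x[0],x[1],1]); c=-R.T@t
    return c+ray*(z-c[2])/ray[2]
def w2pix(s,P):
    R,t=RT(s); p=R@np.array(P,float)+t; x=p[:2]/p[2]; x=x*(1+s["k1"]*(x@x))
    return x*f(s)+[s["cx"],s["cy"]]
def st():
    s=r.get_state(); print({k:np.round(s[k],4).tolist() for k in("clock","qpos","ee_pos","tool_rot","contact_force","grip_width")})
E
python3 - <<'E'
from h import *
import pickle
S={n:cam(n) for n in("scene","side","wrist")}
pickle.dump(S,open('s0.pkl','wb'))
for n in S:
    save(S[n],f'pics/{n}0.png',k=1.25); s=S[n];R,t=RT(s);print(n,s["fovy"],s["k1"],-R.T@t,R[2])
st()
E
```

```text
scene 44.13423839730343 -0.04808516353802489 [1.03945115 0.30239358 0.88170966] [-0.46812823 -0.30426075 -0.82962724]
side 57.67924972822491 0.0097075674491852 [ 0.13326446 -0.49474633  0.58595692] [ 0.53061543  0.59069159 -0.60789038]
wrist 62.80884424992294 -0.06774267849590024 [0.0669666  0.60218335 0.38529318] [ 0.27934251 -0.07111727 -0.95755423]
{'clock': 0.15, 'qpos': [1.2703, 0.0917, 1.2316, -0.0, 1.8198, -0.0567], 'ee_pos': [0.1448, 0.582, 0.2217], 'tool_rot': [[-0.9704, 0.2414, -0.0005], [0.2414, 0.9704, -0.0015], [0.0001, -0.0015, -1.0]], 'contact_force': [-0.6337, 0.3089, 0.2675], 'grip_width': 0.088}
```

View pics/scene0.png

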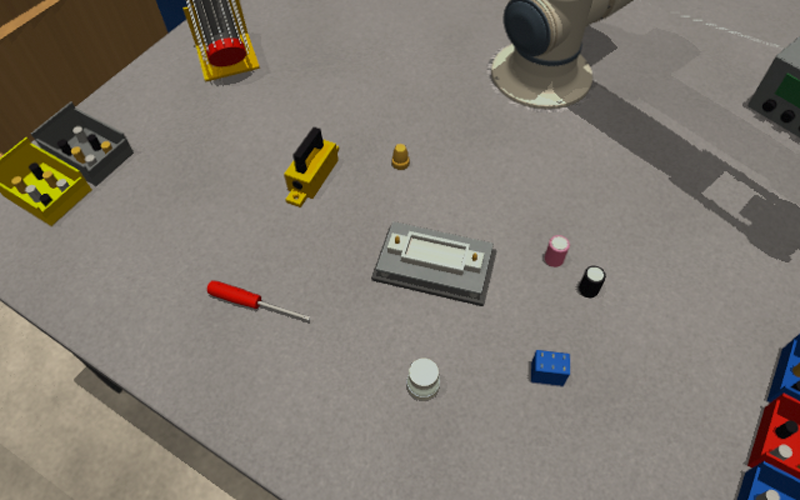

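View pics/side0.png

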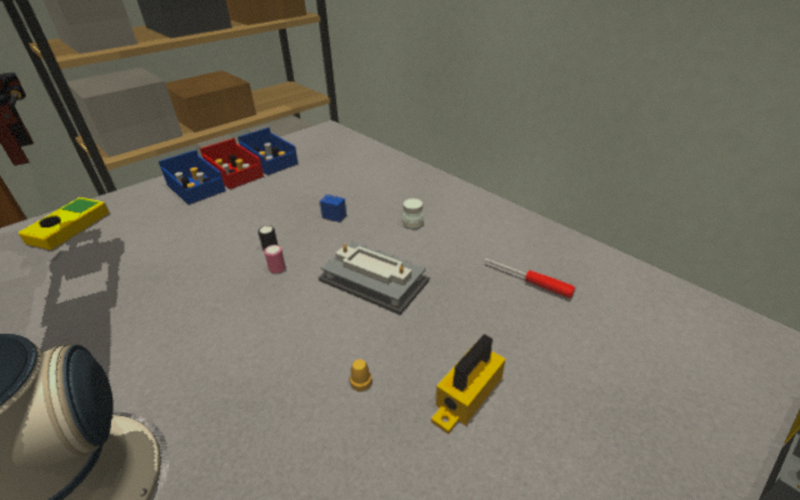

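Scene (800x500 view): black capacitor (592,281), its look-alike the pink one (557,250); the plug is at (400,157). Blue relay (551,367), blue bins at the right edge are not it. Stand (435,262), cover (312,170), jar (424,378), screwdriver (255,298). I choose the black cylinder and the blue block, and check them close up.

```bash
python3 - <<'E'
from h import *
import pickle
S=pickle.load(open('s0.pkl','rb'))
save(S["scene"],'pics/c1.png',(220,90,500,330),2.5)
s=S["side"]
save(s,'pics/c2.png',(190,145,430,345),3)
E
```

```text
(no output)
```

View pics/c1.png

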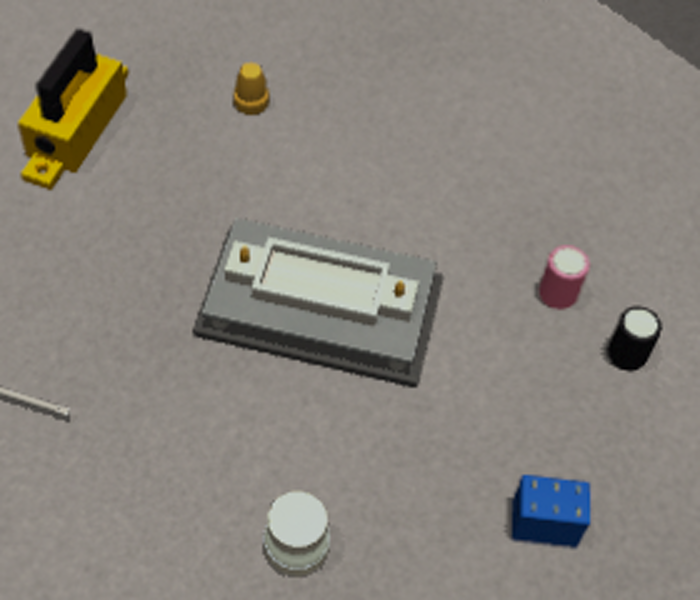

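View pics/c2.png

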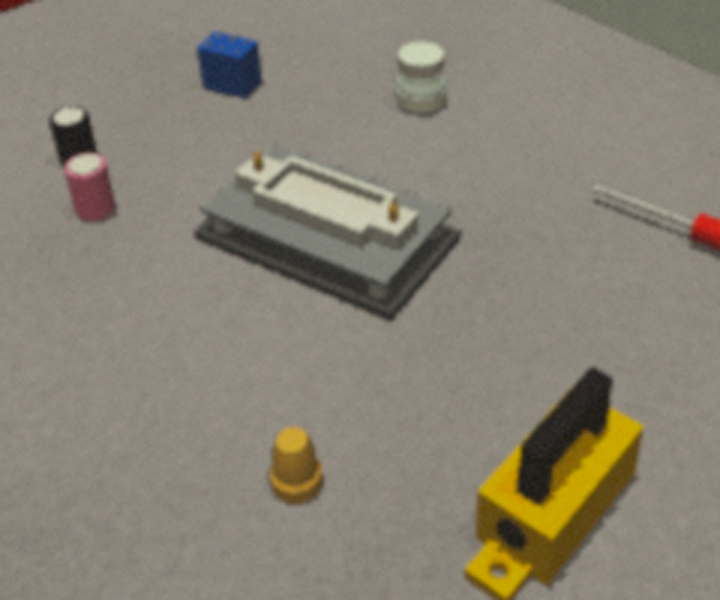

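Crops: c1 shows dowel tips (245,248) and (400,283), capacitor's disc centre (641,322), relay top corners (522,477)…(516,514), cover handle top centre (67,53), ear hole (42,169). c2 shows the same: tips (258,152),(393,200), black disc (71,117) with pink in front of it.

```bash
python3 - <<'E'
from h import *
import pickle
S=pickle.load(open('s0.pkl','rb'))
A=lambda u,v,z:np.round(pix2w(S["scene"],u/2.5+220,v/2.5+90,z)*1000,1)[:2]
B=lambda u,v,z:np.round(pix2w(S["side"],u/3+190,v/3+145,z)*1000,1)[:2]
for n,F,u,v,z in [("dowL",A,245,248,.065),("dowR",A,400,283,.065),("dowR",B,258,152,.065),("dowL",B,393,200,.065),
("cap",A,641,322,.048),("cap",B,71,117,.048),("r1",A,522,477,.048),("r2",A,590,481,.048),("r3",A,586,519,.048),("r4",A,516,514,.048),
("rB",B,231,45,.048),("h1",A,47,71,.091),("h2",A,86,34,.091),("h1",B,534,455,.091),("h2",B,603,373,.091),("hole",A,42,169,.01),("hole",B,498,569,.01),("jar",A,297,520,.055),("pink",A,570,262,.048),("plug",A,250,70,.045)]:
    print(n,F is A and "scene" or "side",F(u,v,z))
E
```

```text
dowL scene [558.3 -13.1]
dowR scene [523.8 110.1]
dowR side [520.9 105.7]
dowL side [557.7 -15. ]
cap scene [447.2 287.3]
cap side [447.1 280.7]
r1 scene [618.1 262.5]
r2 scene [595.3 306.5]
r3 scene [624.3 315.8]
r4 scene [646.8 271. ]
rB side [618.9 281.8]
h1 scene [ 501.9 -251.2]
h2 scene [ 447.9 -248.2]
h1 side [ 441.5 -258.2]
h2 side [ 516.2 -246.6]
hole scene [ 546.4 -238.6]
hole side [ 415.5 -259.3]
jar scene [734.9 139.7]
pink scene [422.9 215.8]
plug scene [ 373.6 -122.5]
```

Request:
{"method": "step_arm", "body": {"series": [87, 475, -296, 30, 0, 0, -49, 87, 475, -296, 30, 0, 0, -49, 87, 475, -296, 30, 0, 0, -49, 87, 475, -296, 30, 0, 0, -49, 87, 475, -296, 30, 0, 0, -49], "squeeze": 30}}

```text
clock: 0.57
ee_pos: [0.3226, 0.471, 0.2336]
tool_rot: [[-0.642, 0.767, -0.0], [0.767, 0.642, -0.0], [-0.0, -0.0, -1.0]]
contact_force: [0.1, 0.5, -0.7]
grip_width: 0.087
```

Request:
{"method": "step_arm", "body": {"series": [87, 297, -186, -5, 0, 0, -13, 87, 297, -186, -5, 0, 0, -13, 87, 297, -186, -5, 0, 0, -13, 87, 297, -186, -5, 0, 0, -13, 87, 297, -186, -5, 0, 0, -13]}}

```text
clock: 0.98
ee_pos: [0.4994, 0.3602, 0.2305]
tool_rot: [[-0.457, 0.889, -0.0], [0.889, 0.457, -0.0], [0.0, -0.0, -1.0]]
contact_force: [-0.2, 1.2, 0.9]
grip_width: 0.0871
```

Request:
{"method": "step_arm", "body": {"series": [87, 113, -71, -5, 0, 0, 0, 87, 113, -71, -5, 0, 0, 0, 87, 113, -71, -5, 0, 0, 0, 87, 113, -71, -5, 0, 0, 0, 87, 113, -71, -5, 0, 0, 0]}}

```text
clock: 1.4
ee_pos: [0.6128, 0.2882, 0.2236]
tool_rot: [[-0.454, 0.891, -0.003], [0.891, 0.454, -0.002], [-0.0, -0.003, -1.0]]
contact_force: [-0.1, 0.8, -0.4]
grip_width: 0.0869
```

```bash
python3 - <<'E'
from h import *
import pickle
s=cam("wrist"); pickle.dump(s,open('w1.pkl','wb')); st(); save(s,'pics/w1.png',k=1.25)
hsv=cv2.cvtColor(s["color"],cv2.COLOR_RGB2HSV)
m=cv2.inRange(hsv,(100,120,40),(130,255,255)); n,l,a,c=cv2.connectedComponentsWithStats(m)
for i in range(1,n):
    if a[i,4]>150: print(a[i],c[i])
print(w2pix(s,[.62,.286,.048]))
E
```

```text
{'clock': 1.45, 'qpos': [0.3923, 0.3081, 0.9821, 0.0005, 1.8537, -0.0806], 'ee_pos': [0.6113, 0.2899, 0.2245], 'tool_rot': [[-0.4557, 0.8902, -0.0023], [0.8902, 0.4557, -0.0004], [0.0006, -0.0022, -1.0]], 'contact_force': [-0.6342, 0.9031, 0.4124], 'grip_width': 0.0868}
[ 308  153   34   46 1273] [324.1060487 175.3982718]
[323.22413499 180.62081229]
```

View pics/w1.png

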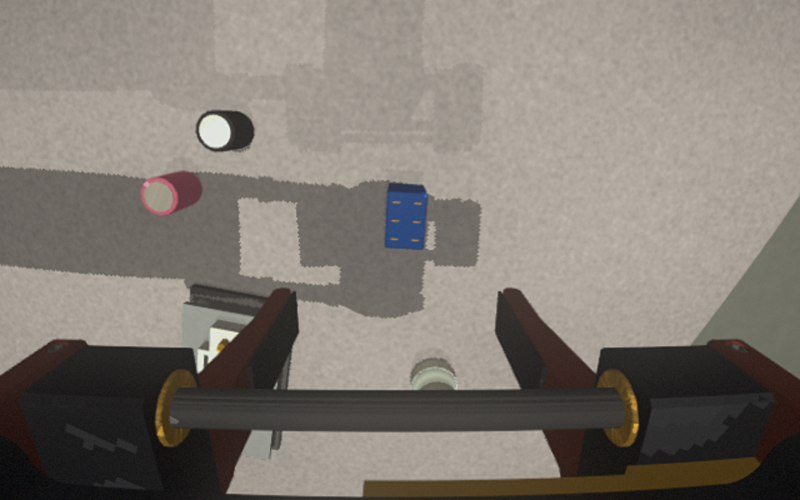

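Wrist view: relay top face corners (388,192),(428,193),(425,249),(385,247), capacitor disc centre (214,131), pink at (160,197), jar (435,375).

```bash
python3 - <<'E'
from h import *
import pickle
s=pickle.load(open('w1.pkl','rb'))
W=lambda u,v,z=.048:pix2w(s,u/1.25,v/1.25,z)[:2]*1000
C=np.array([W(388,192),W(428,193),W(425,249),W(385,247)]); print(C.round(1),C.mean(0))
for a,b in((0,3),(1,2)): d=C[a]-C[b]; print(np.degrees(np.arctan2(d[1],d[0])),np.hypot(*d))
print("cap",W(214,131))
print("dowel?",W(223,345,.065))
E
```

```text
[[594.8 305.7]
 [624.9 320.2]
 [645.7 275.8]
 [614.  261.6]] [619.85227187 290.84090192]
113.55723526008889 48.10265845835187
115.18621005506022 49.011913200295
cap [445.62266978 286.62315823]
dowel? [522.76535223 116.50501152]
```

Request:
{"method": "step_arm", "body": {"series": [87, 8, 0, -41, 0, 0, -1, 87, 8, 0, -82, 0, 0, -1, 87, 8, 0, -123, 0, 0, -1, 87, 8, 0, -155, 0, 0, -1, 87, 8, 0, -165, 0, 0, -1]}}

```text
clock: 1.87
ee_pos: [0.6142, 0.2914, 0.054]
tool_rot: [[-0.444, 0.896, -0.009], [0.896, 0.444, -0.003], [0.001, -0.01, -1.0]]
contact_force: [-0.5, -0.3, -0.6]
grip_width: 0.0868
```

```bash
python3 - <<'E'
from h import *
import pickle
s=cam("wrist"); pickle.dump(s,open('w2.pkl','wb')); st()
hsv=cv2.cvtColor(s["color"],cv2.COLOR_RGB2HSV)
m=cv2.inRange(hsv,(100,120,40),(130,255,255)); n,l,a,c=cv2.connectedComponentsWithStats(m)
for i in range(1,n):
    if a[i,4]>150: print(a[i],c[i])
for z in(.048,0):print(z,[w2pix(s,[.62+sx*.017*np.cos(.44)-sy*.025*np.sin(.44),.290+sx*.017*np.sin(.44)+sy*.025*np.cos(.44),z]).round() for sx in(-1,1) for sy in (-1,1)])
E
```

```text
{'clock': 1.9167, 'qpos': [0.3923, 0.3433, 1.2402, 0.0005, 1.5675, -0.0677], 'ee_pos': [0.6147, 0.2913, 0.0547], 'tool_rot': [[-0.4439, 0.896, -0.0089], [0.8961, 0.4439, -0.0032], [0.0011, -0.0094, -1.0]], 'contact_force': [0.115, -0.6726, -1.352], 'grip_width': 0.0868}
[ 295  187   63  102 5311] [324.98926756 237.94313689]
0.048 [array([296., 288.]), array([296., 209.]), array([353., 290.]), array([358., 211.])]
0 [array([301., 252.]), array([301., 186.]), array([347., 253.]), array([351., 187.])]
```

Request:
{"method": "step_arm", "body": {"series": [87, 5, -1, -20, 0, 0, 0, 87, 5, -1, -38, 0, 0, 0, 87, 5, -1, -38, 0, 0, 0, 40, 5, -1, -38, 0, 0, 0, 10, 5, -1, -38, 0, 0, 0]}}

```text
clock: 2.33
ee_pos: [0.6247, 0.2908, 0.0261]
tool_rot: [[-0.443, 0.897, 0.003], [0.897, 0.443, 0.002], [-0.0, 0.004, -1.0]]
contact_force: [-0.2, -0.2, -0.4]
grip_width: 0.0769
```

Request:
{"method": "step_arm", "body": {"series": [10, 0, 0, 0, 0, 0, 0, 10, 0, 0, 0, 0, 0, 0, 10, 0, 0, 0, 0, 0, 0, 10, 0, 0, 0, 0, 0, 0, 10, 0, 0, 0, 0, 0, 0]}}

```text
clock: 2.75
ee_pos: [0.6241, 0.2897, 0.0231]
tool_rot: [[-0.442, 0.897, 0.0], [0.897, 0.442, 0.0], [-0.0, 0.0, -1.0]]
contact_force: [-0.9, -0.1, -0.8]
grip_width: 0.0436
```

Request:
{"method": "step_arm", "body": {"series": [55, -3, 0, 0, 0, 0, 0, 55, -3, 0, -7, 0, 0, 0, 10, -3, 0, -7, 0, 0, 0, 10, -3, 0, -7, 0, 0, 0, 10, -3, 0, -7, 0, 0, 0]}}

```text
clock: 3.17
ee_pos: [0.6207, 0.2896, 0.0154]
tool_rot: [[-0.442, 0.897, -0.001], [0.897, 0.442, -0.0], [0.0, -0.001, -1.0]]
contact_force: [-1.0, 0.2, 0.0]
grip_width: 0.0385
```

Request:
{"method": "step_arm", "body": {"series": [10, 0, 0, 0, 0, 0, 0, 10, 0, 0, 0, 0, 0, 0, 10, 0, 0, 0, 0, 0, 0, 10, 0, 0, 0, 0, 0, 0, 10, 0, 0, 0, 0, 0, 0]}}

```text
clock: 3.58
ee_pos: [0.6209, 0.2897, 0.0158]
tool_rot: [[-0.442, 0.897, -0.0], [0.897, 0.442, -0.0], [0.0, -0.0, -1.0]]
contact_force: [0.5, 0.3, -0.9]
grip_width: 0.0342
```

Request:
{"method": "step_arm", "body": {"series": [10, 0, 0, 40, 0, 0, 0, 10, 0, 0, 80, 0, 0, 0, 10, -4, -18, 115, 0, 0, -6, 10, -12, -52, 135, 0, 0, -9.7, 10, -20, -87, 155, 0, 0, -9.7]}}

```text
clock: 4.0
ee_pos: [0.6011, 0.2029, 0.1735]
tool_rot: [[-0.283, 0.959, 0.003], [0.959, 0.283, 0.001], [-0.0, 0.003, -1.0]]
contact_force: [0.3, -1.0, -1.2]
grip_width: 0.0343
```

Request:
{"method": "step_arm", "body": {"series": [10, -9, -39, 10, 0, 0, 0, 10, -18, -78, 20, 0, 0, 0, 10, -27, -117, 30, 0, 0, 0, 10, -36, -156, 40, 0, 0, 0, 10, -45, -195, 45, 0, 0, 0]}}

```text
clock: 4.42
ee_pos: [0.5555, 0.006, 0.2177]
tool_rot: [[-0.285, 0.959, 0.003], [0.959, 0.285, -0.0], [-0.001, 0.002, -1.0]]
contact_force: [0.2, -0.7, -0.5]
grip_width: 0.0341
```

Request:
{"method": "step_arm", "body": {"series": [10, 0, -4, 0, 0, 0, 0, 10, 0, -4, 0, 0, 0, 0, 10, 0, -4, 0, 0, 0, 0]}}

```text
clock: 4.67
ee_pos: [0.556, 0.0038, 0.2158]
tool_rot: [[-0.284, 0.959, 0.0], [0.959, 0.284, 0.001], [0.001, 0.0, -1.0]]
contact_force: [-0.4, 0.8, -1.3]
grip_width: 0.0347
```

```bash
python3 - <<'E'
from h import *
import pickle
s=cam("wrist"); pickle.dump(s,open('w3.pkl','wb')); st(); save(s,'pics/w3.png',(180,0,500,240),2.5)
E
```

```text
{'clock': 4.7167, 'qpos': [-0.0534, -0.0285, 1.3655, 0.0006, 1.8051, -0.3421], 'ee_pos': [0.556, 0.0046, 0.2154], 'tool_rot': [[-0.2849, 0.9586, -0.0004], [0.9586, 0.2849, 0.0006], [0.0007, -0.0002, -1.0]], 'contact_force': [0.5083, -0.2806, -1.2827], 'grip_width': 0.0342}
```

View pics/w3.png

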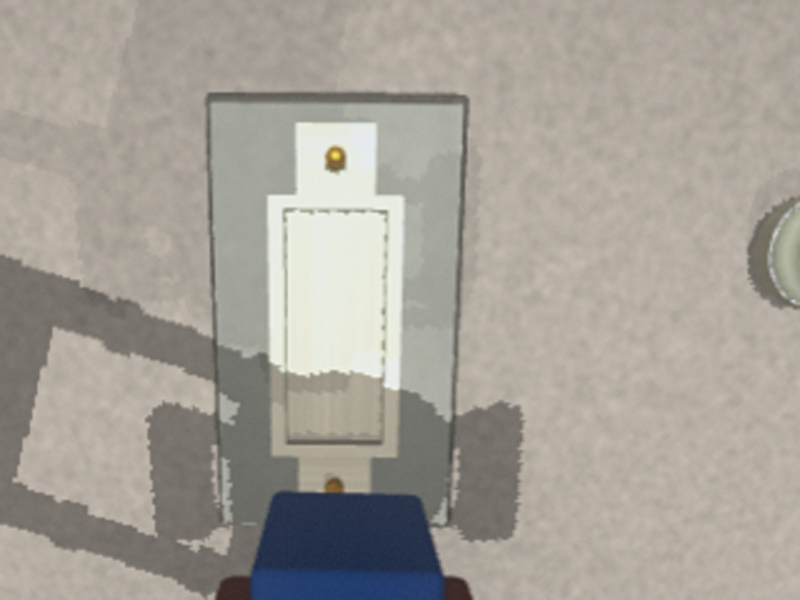

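Wrist crop: housing rim outer corners (268,196),(404,196),(399,457),(272,457); dowel tips (336,154) and about (334,482); blue relay held at bottom.

```bash
cat >> h.py <<'E'
def ang(d): return np.degrees(np.arctan2(d[1],d[0]))
E
python3 - <<'E'
from h import *
import pickle
s=pickle.load(open('w3.pkl','rb'))
W=lambda u,v,z=.049:pix2w(s,u/2.5+180,v/2.5,z)[:2]*1000
O=np.array([W(268,196),W(404,196),W(399,457),W(272,457)])
print(O.round(1),O.mean(0)); 
for a,b in((0,3),(1,2),(0,1),(3,2)): print(ang(O[a]-O[b]),np.hypot(*(O[a]-O[b])))
a,b=W(336,154,.065),W(334,482,.065); print(a,b,(a+b)/2,ang(a-b),np.hypot(*(a-b)))
c=np.array([.5407,.0475,.049])
# relay reference: predict held relay top vs image
print(w2pix(s,[.5560,.0046,.2154+.0322])*1)
E
```

```text
[[500.   89.6]
 [550.  104.4]
 [579.3   5.2]
 [528.6  -9.9]] [539.49481604  47.33157973]
106.03625121390873 103.51401163416142
106.45289741026804 103.4744389364979
-163.54154048552283 52.1814831315199
-163.50174865600238 52.93423098814012
[521.31752349 110.14858945] [555.28670525  -8.40304023] [538.30211437  50.87277461] 105.98885677103985 123.32231836782539
[318.5459775  279.08180144]
```

Request:
{"method": "step_arm", "body": {"series": [10, -11, 30, -10, 0, 0, 0, 10, -22, 61, -30, 0, 0, 0, 10, -22, 61, -65, 0, 0, 0, 10, -22, 61, -95, 0, 0, 0, 10, -22, 61, -95, 0, 0, 0]}}

```text
clock: 5.13
ee_pos: [0.5301, 0.0669, 0.1128]
tool_rot: [[-0.288, 0.958, -0.012], [0.958, 0.288, -0.0], [0.003, -0.012, -1.0]]
contact_force: [-0.7, 0.7, -2.2]
grip_width: 0.0342
```

Request:
{"method": "step_arm", "body": {"series": [10, 0, 0, -20, 0, 0, 0, 10, 0, 0, -42, 0, 0, 0, 10, 0, 0, -42, 0, 0, 0, 10, 0, 0, -42, 0, 0, 0]}}

```text
clock: 5.47
ee_pos: [0.5336, 0.0654, 0.0789]
tool_rot: [[-0.285, 0.958, -0.002], [0.958, 0.285, 0.0], [0.001, -0.002, -1.0]]
contact_force: [0.5, 0.3, 0.1]
grip_width: 0.0343
```

```bash
python3 - <<'E'
from h import *
import pickle
st(); s=cam("wrist"); t=cam("scene"); pickle.dump((s,t),open('w4.pkl','wb'))
a=cv2.resize(s["color"][100:400,170:470,::-1],None,fx=1.33,fy=2)[:600]
p=w2pix(t,[.537,.055,.08]).astype(int); print(p)
b=cv2.resize(t["color"][p[1]-60:p[1]+60,p[0]-40:p[0]+40,::-1],(400,600),interpolation=cv2.INTER_CUBIC)
cv2.imwrite('pics/w4.png',np.hstack([a,b]))
E
```

```text
{'clock': 5.4667, 'qpos': [0.0585, -0.0552, 1.6333, 0.0002, 1.5655, -0.2308], 'ee_pos': [0.5336, 0.0654, 0.0789], 'tool_rot': [[-0.2853, 0.9584, -0.002], [0.9584, 0.2853, 0.0001], [0.0006, -0.0019, -1.0]], 'contact_force': [0.4946, 0.252, 0.0686], 'grip_width': 0.0343}
[352 191]
```

View pics/w4.png

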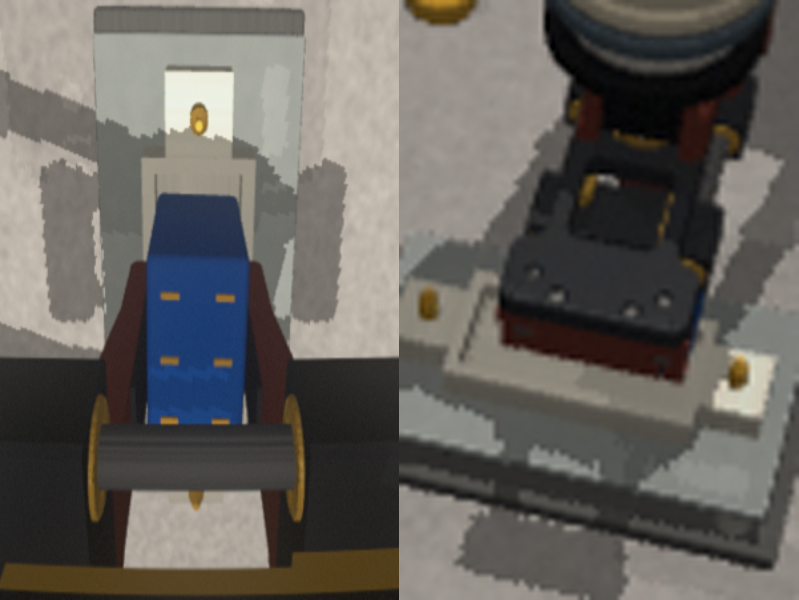

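Relay hangs just over the cavity; its front lower edge in the left picture is at (158–241,196), the far dowel tip at (200,126).

```bash
python3 - <<'E'
from h import *
import pickle
s,t=pickle.load(open('w4.pkl','rb'))
W=lambda u,v,z:pix2w(s,170+u/1.33,100+v/2,z)[:2]*1000
c=np.array([539.5,47.3]);Y=np.array([-.2823,.9593]);X=np.array([.9593,.2823])
H=lambda p:(round((p-c)@X,1),round((p-c)@Y,1))
for n,u,v,z in(("relay bl",158,196,.0631),("br",241,196,.0631),("top fl",148,257,.1111),("top fr",246,257,.1111),("tip",199,126,.065),("rim outL",142,158,.049),("rim outR",254,158,.049),("earL",165,70,.049),("earR",233,70,.049)): print(n,H(W(u,v,z)))
print(H(np.array([533.6,65.4])))
E
```

```text
relay bl (np.float64(-17.4), np.float64(43.8))
br (np.float64(18.4), np.float64(44.0))
top fl (np.float64(-16.5), np.float64(44.8))
top fr (np.float64(15.4), np.float64(45.0))
tip (np.float64(0.2), np.float64(64.6))
rim outL (np.float64(-25.8), np.float64(51.5))
rim outR (np.float64(25.5), np.float64(51.7))
earL (np.float64(-14.8), np.float64(78.1))
earR (np.float64(15.1), np.float64(78.2))
(np.float64(-0.6), np.float64(19.0))
```

Request:
{"method": "step_arm", "body": {"series": [10, 0.5, 0, -10, 0, 0, 0, 10, 0.5, 0, -18, 0, 0, 0, 10, 0.5, 0, -23, 0, 0, 0, 10, 0.5, 0, -24, 0, 0, 0, 10, 0.5, 0, -24, 0, 0, 0]}}

```text
clock: 5.98
ee_pos: [0.5343, 0.0646, 0.0548]
tool_rot: [[-0.284, 0.959, -0.0], [0.959, 0.284, 0.0], [0.0, -0.0, -1.0]]
contact_force: [-0.2, -0.7, -1.1]
grip_width: 0.034
```

Request:
{"method": "step_arm", "body": {"series": [10, 0, 0, -0.5, 0, 0, 0, 10, 0, 0, -0.5, 0, 0, 0, 10, 0, 0, -0.5, 0, 0, 0]}}

```text
clock: 6.23
ee_pos: [0.5345, 0.0646, 0.0546]
tool_rot: [[-0.284, 0.959, 0.0], [0.959, 0.284, -0.0], [-0.0, 0.0, -1.0]]
contact_force: [-0.3, 0.2, 1.2]
grip_width: 0.0338
```

Request:
{"method": "step_arm", "body": {"series": [52, 0, 0, 0, 0, 0, 0, 52, 0, 0, 0, 0, 0, 0, 52, 0, 0, 0, 0, 0, 0, 52, 0, 0, 15, 0, 0, 0, 52, 0, 0, 50, 0, 0, 0]}}

```text
clock: 6.65
ee_pos: [0.5315, 0.0645, 0.0992]
tool_rot: [[-0.284, 0.959, -0.01], [0.959, 0.284, -0.001], [0.002, -0.01, -1.0]]
contact_force: [0.0, 0.4, -0.7]
grip_width: 0.0517
```

Request:
{"method": "step_arm", "body": {"series": [80, 0, 0, 40, 0, 0, 0, 80, -12, 30, 70, 0, 0, 0, 80, -24, 60, 80, 0, 0, 0, 80, -36, 90, 85, 0, 0, 0, 80, -48, 120, 85, 0, 0, 0]}}

```text
clock: 7.07
ee_pos: [0.4867, 0.186, 0.1919]
tool_rot: [[-0.284, 0.959, 0.004], [0.959, 0.284, 0.001], [0.0, 0.004, -1.0]]
contact_force: [-0.1, 0.3, 0.6]
grip_width: 0.0791
```

Request:
{"method": "step_arm", "body": {"series": [80, -14, 35, 0, 0, 0, 0, 80, -28, 70, 0, 0, 0, 0, 80, -40, 102, 0, 0, 0, 0, 80, -40, 102, -10, 0, 0, 0, 80, -40, 102, -10, 0, 0, 0]}}

```text
clock: 7.48
ee_pos: [0.4453, 0.2877, 0.1774]
tool_rot: [[-0.288, 0.958, -0.002], [0.958, 0.288, -0.001], [-0.001, -0.002, -1.0]]
contact_force: [0.2, -0.4, -0.1]
grip_width: 0.0799
```

```bash
python3 - <<'E'
from h import *
import pickle
st(); s=cam("wrist"); t=cam("scene"); pickle.dump((s,t),open('w5.pkl','wb'))
print(w2pix(s,[.446,.286,.048]))
a=cv2.resize(s["color"][50:350,170:470,::-1],(400,400),interpolation=cv2.INTER_CUBIC)
p=w2pix(t,[.537,.055,.08]).astype(int)
b=cv2.resize(t["color"][p[1]-40:p[1]+40,p[0]-40:p[0]+40,::-1],(400,400),interpolation=cv2.INTER_CUBIC)
cv2.imwrite('pics/w5.png',np.hstack([a,b]))
E
```

```text
{'clock': 7.4833, 'qpos': [0.5097, -0.0993, 1.5004, -0.0002, 1.7429, 0.2178], 'ee_pos': [0.4453, 0.2877, 0.1774], 'tool_rot': [[-0.2877, 0.9577, -0.0021], [0.9577, 0.2877, -0.0014], [-0.0007, -0.0024, -1.0]], 'contact_force': [0.1767, -0.3752, -0.1387], 'grip_width': 0.0799}
[318.40677049 189.1149006 ]
```

View pics/w5.png

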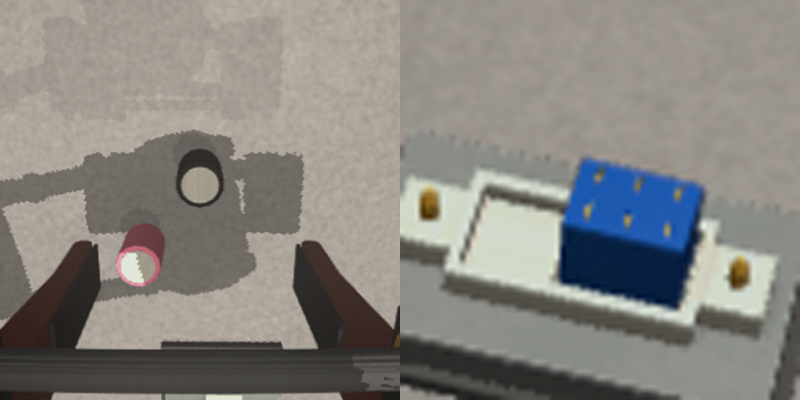

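Left: capacitor disc at (200,186) between the fingers' planes, pink clear at (138,265). Right: relay stands upright in the cavity's right end.

Request:
{"method": "step_arm", "body": {"series": [70, 1.5, -1.5, -40, 0, 0, 0, 70, 1.5, -1.5, -80, 0, 0, 0, 70, 1.5, -1.5, -120, 0, 0, 0, 70, 1.5, -1.5, -155, 0, 0, 0, 70, 1.5, -1.5, -161, 0, 0, 0]}}

```text
clock: 8.0
ee_pos: [0.445, 0.2815, 0.0113]
tool_rot: [[-0.282, 0.959, -0.009], [0.959, 0.282, -0.006], [-0.003, -0.011, -1.0]]
contact_force: [-0.7, -0.8, -1.3]
grip_width: 0.0704
```

Request:
{"method": "step_arm", "body": {"series": [70, 0, 0, 0, 0, 0, 0, 50, 0, 0, 0, 0, 0, 0, 10, 0, 0, 0, 0, 0, 0, 10, 0, 0, 0, 0, 0, 0, 10, 0, 0, 0, 0, 0, 0]}}

```text
clock: 8.42
ee_pos: [0.4493, 0.2858, 0.0209]
tool_rot: [[-0.284, 0.959, 0.004], [0.959, 0.284, 0.002], [0.001, 0.004, -1.0]]
contact_force: [0.9, 0.8, -0.3]
grip_width: 0.0468
```

Request:
{"method": "step_arm", "body": {"series": [10, 0, 0, 0, 0, 0, 0, 10, 0, 0, 0, 0, 0, 0, 10, 0, 0, 0, 0, 0, 0, 10, 0, 0, 0, 0, 0, 0, 10, 0, 0, 0, 0, 0, 0]}}

```text
clock: 8.83
ee_pos: [0.4484, 0.2855, 0.0193]
tool_rot: [[-0.285, 0.959, 0.001], [0.959, 0.285, 0.001], [0.0, 0.001, -1.0]]
contact_force: [-0.0, 0.4, 4.8]
grip_width: 0.0335
```

Request:
{"method": "step_arm", "body": {"series": [10, 0, 0, 40, 0, 0, 0, 10, 0, 0, 80, 0, 0, 0, 10, 8, -20, 110, 0, 0, 0, 10, 20, -55, 120, 0, 0, 0, 10, 34, -92, 125, 0, 0, 0]}}

```text
clock: 9.25
ee_pos: [0.4828, 0.1935, 0.1465]
tool_rot: [[-0.288, 0.958, 0.005], [0.958, 0.288, 0.002], [0.0, 0.005, -1.0]]
contact_force: [0.6, -0.9, -0.1]
grip_width: 0.0333
```

Request:
{"method": "step_arm", "body": {"series": [10, 14, -37, 0, 0, 0, 0, 10, 28, -74, 0, 0, 0, 0, 10, 42, -111, 0, 0, 0, 0, 10, 56, -148, 0, 0, 0, 0, 10, 65, -173, 0, 0, 0, 0]}}

```text
clock: 9.67
ee_pos: [0.5473, 0.0169, 0.1425]
tool_rot: [[-0.283, 0.959, -0.001], [0.959, 0.283, -0.001], [-0.001, -0.001, -1.0]]
contact_force: [1.0, -1.3, -1.4]
grip_width: 0.0337
```

Request:
{"method": "step_arm", "body": {"series": [10, 0, 0, 0, 0, 0, 0, 10, 0, 0, -30, 0, 0, 0, 10, 0, 0, -55, 0, 0, 0, 10, 0, 0, -58, 0, 0, 0, 10, 0, 0, -58, 0, 0, 0]}}

```text
clock: 10.08
ee_pos: [0.5452, 0.0208, 0.0829]
tool_rot: [[-0.285, 0.959, -0.005], [0.959, 0.285, 0.0], [0.002, -0.005, -1.0]]
contact_force: [0.7, 0.2, -0.4]
grip_width: 0.0334
```

```bash
python3 - <<'E'
from h import *
import pickle
st(); s=cam("wrist"); t=cam("scene"); pickle.dump((s,t),open('w6.pkl','wb'))
a=cv2.resize(s["color"][50:350,170:470,::-1],(400,600),interpolation=cv2.INTER_CUBIC)
p=w2pix(t,[.537,.055,.08]).astype(int)
b=cv2.resize(t["color"][p[1]-60:p[1]+60,p[0]-40:p[0]+40,::-1],(400,600),interpolation=cv2.INTER_CUBIC)
cv2.imwrite('pics/w6.png',np.hstack([a,b]))
E
```

```text
{'clock': 10.0833, 'qpos': [-0.0243, -0.0323, 1.6039, 0.0002, 1.5752, -0.3132], 'ee_pos': [0.5452, 0.0208, 0.0829], 'tool_rot': [[-0.2849, 0.9585, -0.0053], [0.9586, 0.2849, 0.0004], [0.0019, -0.005, -1.0]], 'contact_force': [0.653, 0.1689, -0.4473], 'grip_width': 0.0334}
```

View pics/w6.png

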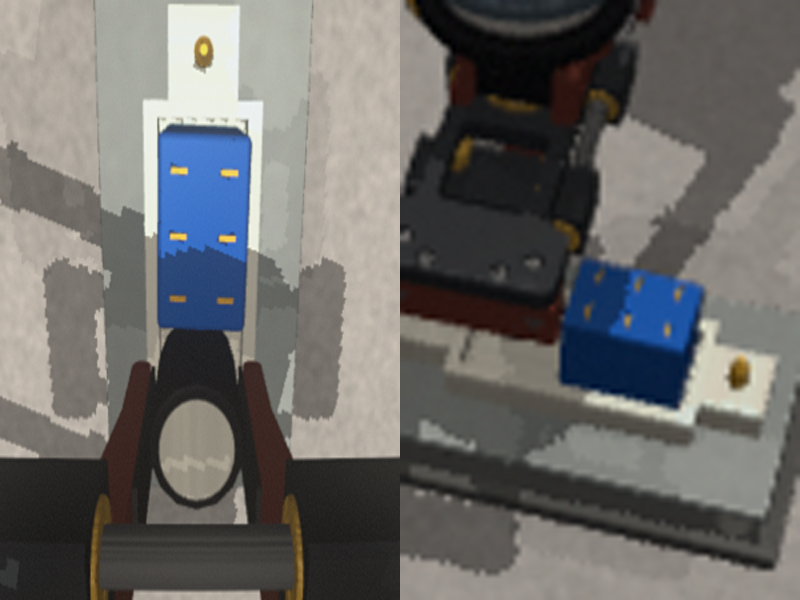

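Wrist: relay top rear edge (158,327)–(244,330), front edge row ~130; held capacitor's disc centre (197,451).

```bash
python3 - <<'E'
from h import *
import pickle
s,t=pickle.load(open('w6.pkl','rb'))
W=lambda u,v,z:pix2w(s,170+u/1.3333,50+v/2,z)[:2]*1000
c=np.array([539.5,47.3]);Y=np.array([-.2823,.9593]);X=np.array([.9593,.2823])
H=lambda p:np.round([(p-c)@X,(p-c)@Y],1)
for n,u,v,z in(("rl rear",158,327,.087),("rr rear",244,330,.087),("rl fr",160,140,.087),("rr fr",252,140,.087),("cap",197,451,.1116),("tip",204,50,.065),("outL",144,101,.049),("outR",263,101,.049)): print(n,H(W(u,v,z)))
print(H(np.array([545.2,20.8])))
E
```

```text
rl rear [-17.3  -4.5]
rr rear [16.1 -5.2]
rl fr [-15.6  42.9]
rr fr [17.4 43.1]
cap [ -2.  -26.3]
tip [ 0.2 64.9]
outL [-25.8  51.7]
outR [26.3 51.9]
[ -2. -27.]
```

Request:
{"method": "step_arm", "body": {"series": [10, 0, 0, 0, 0, 0, 0, 10, 0, 0, 0, 0, 0, 0, 10, 0, 0, 0, 0, 0, 0]}}

```text
clock: 10.43
ee_pos: [0.5477, 0.0204, 0.0868]
tool_rot: [[-0.285, 0.959, 0.002], [0.959, 0.285, -0.0], [-0.001, 0.002, -1.0]]
contact_force: [0.8, 0.4, -0.7]
grip_width: 0.0332
```

Request:
{"method": "step_arm", "body": {"series": [10, 0, 0, -10, 0, 0, 0, 10, 0, 0, -20, 0, 0, 0, 10, 0, 0, -26, 0, 0, 0, 10, 0, 0, -28, 0, 0, 0, 10, 0, 0, -28, 0, 0, 0]}}

```text
clock: 10.85
ee_pos: [0.5463, 0.0202, 0.0571]
tool_rot: [[-0.284, 0.959, -0.002], [0.959, 0.284, 0.0], [0.0, -0.002, -1.0]]
contact_force: [-3.8, -0.7, 7.3]
grip_width: 0.0334
```

Request:
{"method": "step_arm", "body": {"series": [10, 0, 0, -0.5, 0, 0, 0, 10, 0, 0, -1, 0, 0, 0, 10, 0, 0, -1, 0, 0, 0]}}

```text
clock: 11.1
ee_pos: [0.5466, 0.0202, 0.057]
tool_rot: [[-0.284, 0.959, -0.001], [0.959, 0.284, 0.0], [0.0, -0.001, -1.0]]
contact_force: [-3.5, 0.2, 7.5]
grip_width: 0.0335
```

Request:
{"method": "step_arm", "body": {"series": [50, 0, 0, 1, 0, 0, 0, 50, 0, 0, 1, 0, 0, 0, 50, 0, 0, 1, 0, 0, 0, 50, 0, 0, 15, 0, 0, 0, 50, 0, 0, 55, 0, 0, 0]}}

```text
clock: 11.52
ee_pos: [0.5433, 0.0202, 0.1043]
tool_rot: [[-0.284, 0.959, -0.013], [0.959, 0.284, 0.0], [0.004, -0.012, -1.0]]
contact_force: [-0.6, 0.5, -0.5]
grip_width: 0.0502
```

Request:
{"method": "step_arm", "body": {"series": [50, 0, 0, 40, 0, 0, 0, 50, -9, -35, 80, 0, 0, -7, 50, -18, -70, 110, 0, 0, -14, 50, -27, -105, 110, 0, 0, -21, 50, -36, -140, 110, 0, 0, -28]}}

```text
clock: 11.93
ee_pos: [0.5124, -0.1178, 0.2247]
tool_rot: [[0.203, 0.979, 0.006], [0.979, -0.203, -0.002], [-0.0, 0.006, -1.0]]
contact_force: [1.8, 0.0, 0.6]
grip_width: 0.0498
```

Request:
{"method": "step_arm", "body": {"series": [50, -9, -35, 0, 0, 0, -7, 50, -18, -70, 0, 0, 0, -14, 50, -27, -105, 0, 0, 0, -21, 50, -31, -130, 0, 0, 0, -28, 50, -31, -130, 0, 0, 0, -35]}}

```text
clock: 12.35
ee_pos: [0.4792, -0.2511, 0.22]
tool_rot: [[0.733, 0.68, -0.002], [0.68, -0.733, -0.001], [-0.002, -0.0, -1.0]]
contact_force: [0.4, 0.0, -0.5]
grip_width: 0.0498
```

Request:
{"method": "step_arm", "body": {"series": [50, 0, 0, -10, 0, 0, -7, 50, 0, 0, -10, 0, 0, -14, 50, 0, 0, -10, 0, 0, -21, 50, 0, 0, -10, 0, 0, -28, 50, 0, 0, -10, 0, 0, -34.5]}}

```text
clock: 12.77
ee_pos: [0.4806, -0.2468, 0.2104]
tool_rot: [[0.989, 0.151, -0.001], [0.151, -0.989, 0.001], [-0.001, -0.001, -1.0]]
contact_force: [0.6, 0.7, 1.0]
grip_width: 0.0499
```

```bash
python3 - <<'E'
from h import *
import pickle
st(); s=cam("wrist"); t=cam("scene"); pickle.dump((s,t),open('w7.pkl','wb'))
a=cv2.resize(s["color"][30:330,170:470,::-1],(500,500),interpolation=cv2.INTER_CUBIC)
p=w2pix(t,[.537,.055,.08]).astype(int); print(p)
b=cv2.resize(t["color"][p[1]-50:p[1]+50,p[0]-30:p[0]+30,::-1],(300,500),interpolation=cv2.INTER_CUBIC)
cv2.imwrite('pics/w7.png',np.hstack([a,b]))
E
```

```text
{'clock': 12.7667, 'qpos': [-0.5374, -0.071, 1.4155, 0.0, 1.7981, 0.8823], 'ee_pos': [0.4806, -0.2468, 0.2104], 'tool_rot': [[0.9886, 0.1506, -0.0009], [0.1506, -0.9886, 0.0006], [-0.0008, -0.0007, -1.0]], 'contact_force': [0.5534, 0.651, 1.0099], 'grip_width': 0.0499}
[352 191]
```

View pics/w7.png

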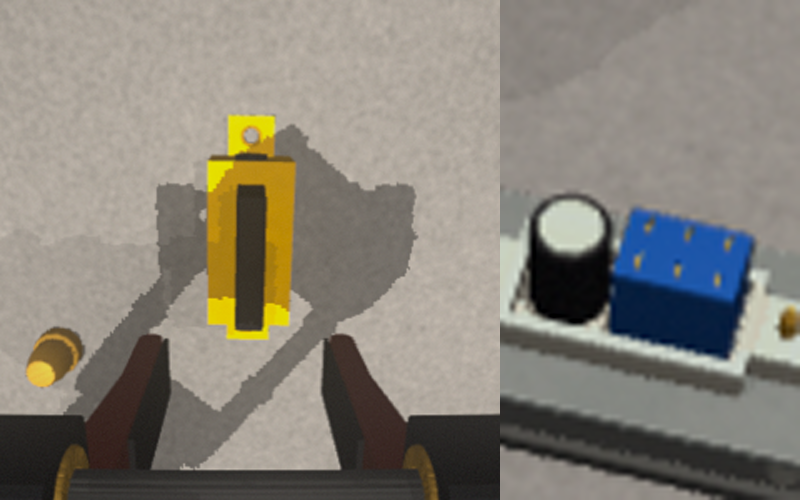

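Left: cover's handle top (237,185)–(267,185) to (235,329)–(263,329), ear hole (251,135), roof (208,161),(295,160),(289,325),(207,325). Right: capacitor and relay both stand upright side by side in the cavity.

```bash
python3 - <<'E'
from h import *
import pickle
s,t=pickle.load(open('w7.pkl','rb'))
W=lambda u,v,z:pix2w(s,170+u*.6,30+v*.6,z)[:2]*1000
h=np.array([W(237,185,.091),W(267,185,.091),W(263,329,.091),W(235,329,.091)]); print(h.round(1),h.mean(0),ang(h[0]-h[3]),ang(h[1]-h[2]),np.hypot(*(h[0]-h[3])))
q=np.array([W(208,161,.047),W(295,160,.047),W(289,325,.047),W(207,325,.047)]); print(q.round(1),q.mean(0),ang(q[0]-q[3]),ang(q[1]-q[2]),np.hypot(*(q[0]-q[3])))
o=W(251,135,.010);print(o,ang(o-h.mean(0)),np.hypot(*(o-h.mean(0))))
y=s["color"]
E
```

```text
[[ 521.6 -235.3]
 [ 523.9 -250.6]
 [ 444.5 -261.4]
 [ 442.1 -246. ]] [ 483.00189949 -248.33211853] 7.6279445413141 7.735426964231137 80.16561372998278
[[ 527.1 -216.5]
 [ 535.5 -267.1]
 [ 431.9 -281.8]
 [ 423.9 -229.5]] [ 479.59764875 -248.7310229 ] 7.2079880299522445 8.042690188018845 104.05759246873448
[ 544.22970335 -239.83772948] 7.898466007445613 61.814226599632136
```

Request:
{"method": "step_arm", "body": {"series": [50, 0, -2, -40, 0, 0, -0.9, 50, 0, -2, -80, 0, 0, -0.9, 50, 0, -2, -115, 0, 0, -0.9, 50, 0, -2, -135, 0, 0, -0.9, 50, 0, -2, -140, 0, 0, -0.9]}}

```text
clock: 13.28
ee_pos: [0.4782, -0.2472, 0.0655]
tool_rot: [[0.989, 0.145, -0.007], [0.145, -0.989, 0.004], [-0.007, -0.006, -1.0]]
contact_force: [-0.5, 0.3, -0.4]
grip_width: 0.0496
```

Request:
{"method": "step_arm", "body": {"series": [50, 0, 0, -5, 0, 0, 0, 50, 0, 0, -5, 0, 0, 0, 50, 0, 0, -5, 0, 0, 0]}}

```text
clock: 13.53
ee_pos: [0.4817, -0.2493, 0.0681]
tool_rot: [[0.99, 0.142, 0.002], [0.142, -0.99, -0.001], [0.002, 0.002, -1.0]]
contact_force: [-0.1, -0.7, 0.3]
grip_width: 0.0501
```

Still about 6 mm high; lower, then close firmly.

Request:
{"method": "step_arm", "body": {"series": [50, -1, 0, -6, 0, 0, 0, 50, -1, 0, -6, 0, 0, 0, 30, -1, 0, -6, 0, 0, 0, 5, -1, 0, -6, 0, 0, 0, 5, -1, 0, -6, 0, 0, 0], "squeeze": 58}}

```text
clock: 13.95
ee_pos: [0.4799, -0.2489, 0.0606]
tool_rot: [[0.99, 0.141, 0.001], [0.141, -0.99, -0.0], [0.001, 0.0, -1.0]]
contact_force: [-0.2, -0.4, 0.3]
grip_width: 0.0333
```

Request:
{"method": "step_arm", "body": {"series": [5, 0, 0, 0, 0, 0, 0, 5, 0, 0, 0, 0, 0, 0, 5, 0, 0, 0, 0, 0, 0, 5, 0, 0, 0, 0, 0, 0, 5, 0, 0, 0, 0, 0, 0]}}

```text
clock: 14.37
ee_pos: [0.4798, -0.2488, 0.0602]
tool_rot: [[0.99, 0.141, 0.0], [0.141, -0.99, -0.0], [0.0, 0.0, -1.0]]
contact_force: [-0.0, -0.6, 0.9]
grip_width: 0.0154
```

Request:
{"method": "step_arm", "body": {"series": [5, 0, 0, 0, 0, 0, 0, 5, 0, 0, 0, 0, 0, 0, 5, 0, 0, 0, 0, 0, 0]}}

```text
clock: 14.62
ee_pos: [0.4798, -0.2488, 0.0602]
tool_rot: [[0.99, 0.141, 0.0], [0.141, -0.99, -0.0], [0.0, 0.0, -1.0]]
contact_force: [-0.2, -0.9, 0.3]
grip_width: 0.0156
```

Request:
{"method": "step_arm", "body": {"series": [5, 0, 0, 20, 0, 0, 0, 5, 0, 0, 55, 0, 0, 0, 5, 0, 0, 95, 0, 0, 6, 5, 5, 15, 130, 0, 0, 12, 5, 10, 35, 145, 0, 0, 18]}}

```text
clock: 15.03
ee_pos: [0.4905, -0.2149, 0.2105]
tool_rot: [[0.897, 0.443, 0.006], [0.443, -0.897, -0.003], [0.004, 0.005, -1.0]]
contact_force: [0.7, 0.6, -2.4]
grip_width: 0.0156
```

Request:
{"method": "step_arm", "body": {"series": [5, 5, 26, 0, 0, 0, 7, 5, 10, 52, 0, 0, 0, 14, 5, 15, 78, 0, 0, 0, 21, 5, 20, 104, 0, 0, 0, 28, 5, 25, 130, 0, 0, 0, 35]}}

```text
clock: 15.45
ee_pos: [0.5145, -0.0824, 0.2045]
tool_rot: [[0.478, 0.879, -0.001], [0.879, -0.478, 0.0], [-0.0, -0.001, -1.0]]
contact_force: [0.8, 0.4, -2.5]
grip_width: 0.0159
```

Request:
{"method": "step_arm", "body": {"series": [5, 5, 26, 0, 0, 0, 7, 5, 10, 52, 0, 0, 0, 14, 5, 15, 78, 0, 0, 0, 21, 5, 20, 104, 0, 0, 0, 28, 5, 25, 130, 0, 0, 0, 35]}}

```text
clock: 15.87
ee_pos: [0.5395, 0.0477, 0.2045]
tool_rot: [[-0.113, 0.994, -0.001], [0.994, 0.113, 0.0], [0.0, -0.001, -1.0]]
contact_force: [1.1, -0.1, -2.8]
grip_width: 0.0158
```

Request:
{"method": "step_arm", "body": {"series": [5, 0, 0, 0, 0, 0, 6, 5, 0, 0, 0, 0, 0, 10.3, 5, 0, 0, 0, 0, 0, 10.3, 5, 0, 0, 0, 0, 0, 10.3]}}

```text
clock: 16.2
ee_pos: [0.5395, 0.0464, 0.2046]
tool_rot: [[-0.281, 0.96, -0.001], [0.96, 0.281, -0.0], [0.0, -0.001, -1.0]]
contact_force: [-0.2, -0.8, -1.5]
grip_width: 0.0156
```

Request:
{"method": "step_arm", "body": {"series": [5, 0, 1, -25, 0, 0, 0, 5, 0, 1, -45, 0, 0, 0, 5, 0, 1, -48, 0, 0, 0, 5, 0, 1, -48, 0, 0, 0, 5, 0, 1, -48, 0, 0, 0]}}

```text
clock: 16.62
ee_pos: [0.5398, 0.047, 0.1579]
tool_rot: [[-0.281, 0.96, 0.0], [0.96, 0.281, 0.0], [-0.0, 0.0, -1.0]]
contact_force: [-0.7, 0.5, -1.1]
grip_width: 0.0157
```

```bash
python3 - <<'E'
from h import *
import pickle
st(); s=cam("wrist"); t=cam("scene"); pickle.dump((s,t,r.get_state()),open('w8.pkl','wb'))
a=cv2.resize(s["color"][100:300,240:400,::-1],(480,600),interpolation=cv2.INTER_CUBIC)
p=w2pix(t,[.537,.055,.09]).astype(int); print(p)
b=cv2.resize(t["color"][p[1]-75:p[1]+75,p[0]-40:p[0]+40,::-1],(320,600),interpolation=cv2.INTER_CUBIC)
cv2.imwrite('pics/w8.png',np.hstack([a,b]))
E
```

```text
{'clock': 16.6167, 'qpos': [0.024, -0.0691, 1.5064, 0.0, 1.704, -0.2611], 'ee_pos': [0.5398, 0.047, 0.1579], 'tool_rot': [[-0.2812, 0.9596, 0.0003], [0.9596, 0.2812, 0.0], [-0.0001, 0.0003, -1.0]], 'contact_force': [-0.6887, 0.5318, -1.0978], 'grip_width': 0.0157}
[353 188]
```

View pics/w8.png

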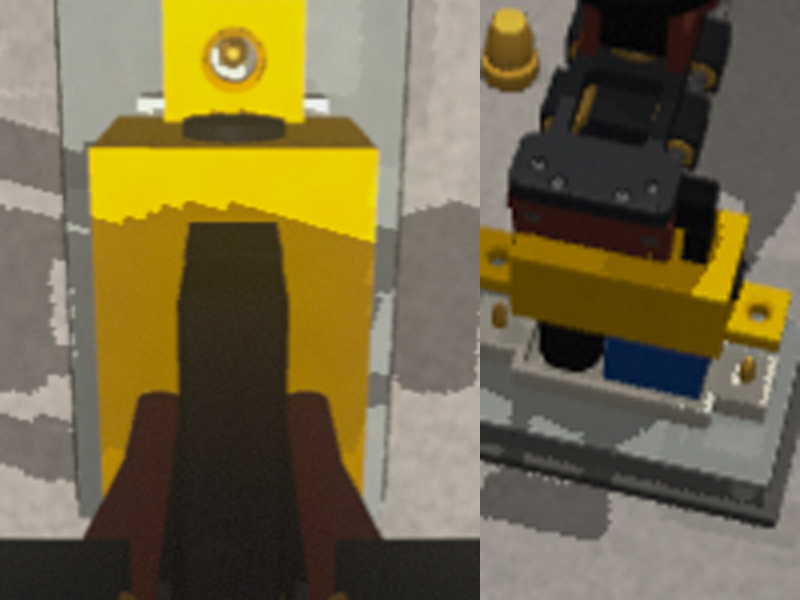

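Wrist view: front hole ring centre (234,60) with the dowel tip at (235,50) seen through it; roof front corners (89,148),(378,148). Scene side: cover level over both parts, ears above dowels.

```bash
python3 - <<'E'
from h import *
import pickle
s,t,q=pickle.load(open('w8.pkl','rb'))
W=lambda u,v,z:pix2w(s,240+u/3,100+v/3,z)[:2]*1000
c=np.array([539.5,47.3]);Y=np.array([-.2823,.9593]);X=np.array([.9593,.2823])
H=lambda p:np.round([(p-c)@X,(p-c)@Y],2)
for n,u,v,z in(("hole",234,60,.1077),("tip",235,50,.065),("roofL",89,148,.1447),("roofR",378,148,.1447),("earL",162,0,.1077),("earR",305,0,.1077),("ear baseL",166,115,.1077),("ear baseR",303,115,.1077)): print(n,H(W(u,v,z)))
print(H(q["ee_pos"][:2]*1000))
# scene: ears/dowels
V=lambda u,v,z:pix2w(t,353-40+(u-480)/4,188-75+v/4,z)[:2]*1000
for n,u,v,z in(("holeR(+)",758,312,.1077),("tip+",748,357,.065),("hole-",498,257,.1077),("tip-",500,305,.065)): print(n,H(V(u,v,z)))
E
```

```text
hole [ 0.33 66.  ]
tip [ 0.65 65.68]
roofL [-25.94  52.89]
roofR [26.31 52.86]
earL [-14.79  78.44]
earR [15.25 78.41]
ear baseL [-14.38  54.32]
ear baseR [15.26 54.3 ]
[ 0.82 -0.45]
holeR(+) [ 2.68 65.85]
tip+ [ 0.42 64.27]
hole- [  2.55 -63.02]
tip- [  1.13 -63.21]
```

Request:
{"method": "step_arm", "body": {"series": [5, 0, 0, -10, 0, 0, 0, 5, 0, 0, -20, 0, 0, 0, 5, 0, 0, -30, 0, 0, 0, 5, 0, 0, -34, 0, 0, 0, 5, 0, 0, -34, 0, 0, 0]}}

```text
clock: 17.13
ee_pos: [0.5389, 0.0471, 0.1209]
tool_rot: [[-0.283, 0.959, -0.003], [0.959, 0.283, -0.0], [0.001, -0.003, -1.0]]
contact_force: [-0.8, -0.1, -2.0]
grip_width: 0.0158
```

Request:
{"method": "step_arm", "body": {"series": [5, 0, 0, -2, 0, 0, 0, 5, 0, 0, -4, 0, 0, 0, 5, 0, 0, -6, 0, 0, 0, 5, 0, 0, -7, 0, 0, 0, 5, 0, 0, -7, 0, 0, 0]}}

```text
clock: 17.55
ee_pos: [0.5397, 0.047, 0.1161]
tool_rot: [[-0.283, 0.959, -0.0], [0.959, 0.283, -0.0], [-0.0, -0.0, -1.0]]
contact_force: [-0.1, -1.9, -2.0]
grip_width: 0.0157
```

Request:
{"method": "step_arm", "body": {"series": [5, 0, 0, -2, 0, 0, 0, 5, 0, 0, -4, 0, 0, 0, 5, 0, 0, -6, 0, 0, 0, 5, 0, 0, -7, 0, 0, 0, 5, 0, 0, -7, 0, 0, 0]}}

```text
clock: 17.97
ee_pos: [0.5398, 0.0469, 0.1092]
tool_rot: [[-0.282, 0.959, 0.0], [0.959, 0.282, -0.001], [-0.001, -0.0, -1.0]]
contact_force: [-1.3, -2.6, -1.6]
grip_width: 0.0155
```

Request:
{"method": "step_arm", "body": {"series": [5, 0, 0, -1, 0, 0, 0, 5, 0, 0, -2, 0, 0, 0, 5, 0, 0, -2, 0, 0, 0]}}

```text
clock: 18.22
ee_pos: [0.5399, 0.0469, 0.108]
tool_rot: [[-0.282, 0.959, 0.001], [0.959, 0.282, -0.001], [-0.001, 0.001, -1.0]]
contact_force: [-3.0, -4.8, 6.6]
grip_width: 0.0158
```

Request:
{"method": "step_arm", "body": {"series": [5, 0, 0, -2, 0, 0, 0, 5, 0, 0, -4, 0, 0, 0, 5, 0, 0, -5, 0, 0, 0, 5, 0, 0, -6, 0, 0, 0, 5, 0, 0, -6, 0, 0, 0]}}

```text
clock: 18.63
ee_pos: [0.54, 0.0469, 0.1035]
tool_rot: [[-0.282, 0.959, 0.002], [0.959, 0.282, -0.001], [-0.001, 0.001, -1.0]]
contact_force: [-5.6, -4.8, 11.6]
grip_width: 0.0157
```

Request:
{"method": "step_arm", "body": {"series": [5, 0, 0, -0.5, 0, 0, 0, 5, 0, 0, -0.5, 0, 0, 0, 5, 0, 0, -0.5, 0, 0, 0]}}

```text
clock: 18.88
ee_pos: [0.54, 0.0469, 0.1033]
tool_rot: [[-0.282, 0.959, 0.002], [0.959, 0.282, -0.001], [-0.001, 0.002, -1.0]]
contact_force: [-5.2, -4.3, 13.1]
grip_width: 0.0152
```

Request:
{"method": "step_arm", "body": {"series": [5, -0.5, -0.5, -0.5, 0, 0, 0, 5, -1, -0.8, -1, 0, 0, 0, 5, -1, -0.8, -1.5, 0, 0, 0, 5, -1, -0.8, -1.5, 0, 0, 0, 5, -1, -0.8, -1.5, 0, 0, 0]}}

```text
clock: 19.3
ee_pos: [0.5399, 0.0469, 0.1026]
tool_rot: [[-0.283, 0.959, 0.005], [0.959, 0.283, 0.001], [-0.001, 0.005, -1.0]]
contact_force: [-2.8, -1.6, 13.6]
grip_width: 0.0159
```

```bash
python3 - <<'E'
from h import *
import pickle
s=cam("wrist"); t=cam("scene"); d=cam("side"); st(); print(r.get_state()["moment"]); pickle.dump((s,t,d),open('w9.pkl','wb'))
p=w2pix(t,[.54,.047,.06]).astype(int); q=w2pix(d,[.54,.047,.06]).astype(int); print(p,q)
b=cv2.resize(t["color"][p[1]-50:p[1]+50,p[0]-65:p[0]+65,::-1],(780,600),interpolation=cv2.INTER_CUBIC)[60:510]
a=cv2.resize(d["color"][q[1]-45:q[1]+45,q[0]-50:q[0]+50,::-1],(600,540),interpolation=cv2.INTER_CUBIC)
m=np.zeros((600,800,3),np.uint8)
m[:,:400]=cv2.resize(b,(400,600*1))[:600]; m[:,400:]=cv2.resize(a,(400,600))
cv2.imwrite('pics/w9.png',m)
E
```

```text
{'clock': 19.45, 'qpos': [0.0234, -0.0599, 1.5957, 0.0007, 1.6013, -0.2635], 'ee_pos': [0.5399, 0.0469, 0.1025], 'tool_rot': [[-0.283, 0.9591, 0.0045], [0.9591, 0.283, 0.0008], [-0.0005, 0.0045, -1.0]], 'contact_force': [-2.291, -2.3498, 13.8828], 'grip_width': 0.0155}
[-0.4758825   1.03552492 -0.03926869]
[348 196] [297 204]
```

View pics/w9.png

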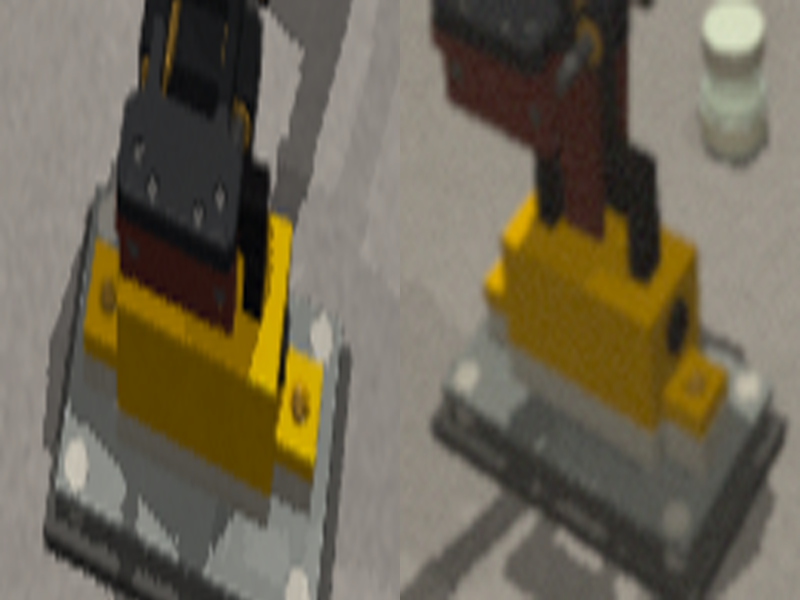

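Both ears sit down on the dowels with no visible gap, and the bed's guide posts now stand out of it, so the bed has sunk. The tool leans 0.26°; I'll take that out to keep the rim flush.

Request:
{"method": "step_arm", "body": {"series": [5, 0, 0, -0.2, 0, 0.15, 0, 5, 0, 0, -0.5, 0, 0.3, 0, 5, 0, 0, -0.5, 0, 0.3, 0, 5, 0, 0, -0.5, 0, 0.3, 0, 5, 0, 0, -0.5, 0, 0.3, 0]}}

```text
clock: 19.87
ee_pos: [0.5399, 0.0469, 0.1022]
tool_rot: [[-0.283, 0.959, -0.0], [0.959, 0.283, 0.001], [0.001, -0.0, -1.0]]
contact_force: [-3.8, -1.6, 14.2]
grip_width: 0.0152
```

```bash
python3 - <<'E'
from h import *
st(); print(r.get_state()["moment"])
E
```

```text
{'clock': 19.8667, 'qpos': [0.0234, -0.055, 1.5915, 0.0008, 1.6055, -0.2636], 'ee_pos': [0.5399, 0.0469, 0.1022], 'tool_rot': [[-0.2831, 0.9591, -0.0005], [0.9591, 0.2831, 0.0008], [0.0009, -0.0002, -1.0]], 'contact_force': [-3.84, -1.6462, 14.2149], 'grip_width': 0.0152}
[-0.45661336  0.87996018 -0.0442648 ]
```

```bash
python3 - <<'E'
from h import *
print(ticket.finish_job()); st()
E
```

```text
the job is handed in; nothing more can be done
None
the job is handed in; nothing more can be done
```

I put the relay and the black capacitor upright side by side in the lower housing half and fitted the yellow cover over both dowels. I then pressed it down and handed the job in while still gripping the cover, at about 20 s of the 70 s.

- **Bed:** it has sunk an estimated 6.5–7 mm. The tool went 7.0 mm below the height at which the cover seats, and the 14 N push agrees with that. I had no direct reading of the bed itself.
- **Cover:** in the last picture both ears sit down on the dowels with no visible gap, and the cover looks level. After that picture I took out a 0.26° lean of the tool, and the final reading shows it within 0.1° of vertical. I did not look at the rim again, and the pictures are too coarse to show a gap of a few tenths of a millimetre.
- **Side load:** about 4 N of sideways force and some wrist moment remained at the end. A nudge to relieve it reduced it only partly.
- **Other objects:** the arm never touched the plug, jar, screwdriver or the pink look-alike. I did not check their positions at the end.

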